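Cutting board into its slotted stand behind the swing arm

TASK

First swing the black iron arm round to the left, well past sticking straight out from its wall, and leave it there. Then take the wooden cutting board out of the wire drainer and slide it upright all the way down into the slot of the wooden stand, until it rests on the slot's floor, and let go; the slotted block may sit a little off the middle of its rails, so look or feel for the slot. Leave the other things on the sill standing where they are.

Things in the scene. Friction and masses are not known exactly. Their poses are not given: they have to be found in the camera images.
- board: Plain wooden cutting board, a flat slab 120 mm wide (its x), 10 mm thick (its y), 140 mm tall (its z), edges rounded 2 mm, about 0.13 kg. Origin at the centre of its underside edge face. It starts standing upright in the middle row of the drainer, its underside 8 mm above the sill, leaning by up to 3 degrees.
- drainer: Fixed low draining rack: tray 160 mm (x) by 110 mm (y), 8 mm thick, with four wire hoops 58 mm tall and 90 mm long (along x) at y = -36, -9, 9 and 36 mm; the board stands between the middle two (12 mm gap). Low end lips 19 mm tall at x = +-77 mm. Origin on the sill under its centre.
- stand: Fixed steel rails of the board stand: two rails along its y, 160 mm long, 12 mm high; origin on the sill at their middle. A wooden block (150 mm in x, 84.5 mm in y, top 70 mm above the sill) is clamped stiffly on them, anywhere up to 11 mm either way of the middle along the stand's y. This offset is not reported: feel or look for it.
- stand_top (a point): Point 70 mm above the stand's origin, at the height of the wooden block's flat top. The block has one slot from above, along the stand's x, through the block's middle: 126 mm long (x, centred here), 12.5 mm wide (y), 50 mm deep, jaw edges rounded 2 mm. A fully seated board has its origin 20 mm above the sill and stands 90 mm proud of the block.
- wall_end: Fixed narrow tiled wall end, 130 mm wide, 240 mm tall, that carries the swing arm. Origin on the sill straight below the arm's pivot axis (vertical), 30 mm in front (-x) of the wall's face. A brass hook hangs from the arm 270 to 307 mm from the pivot, down to 132 mm above the sill.
- swing_arm (a joint): Angle of the black iron swing arm about its vertical pivot. 0: along the wall face pointing left (wall_end's +y); 1.57: straight out from the wall (wall_end's -x, towards the robot); starts near 2.3, over the stand; limit 2.6. It stays where left (friction 0.12 N m). Bar 12 mm wide, 14 mm high, middle 200 mm above the sill, 300 mm long.
- timer: Bystander, leave where it is: egg-shaped plastic kitchen timer, 56 mm across, 66 mm tall. Origin at the centre of its underside.
- jar: Bystander, leave where it is: squat glass mason jar with a zinc ring lid, 80 mm across, 88 mm tall. Origin at the centre of its underside.
- reamer: Bystander, leave where it is: wooden citrus reamer standing on its handle end, 48 mm across, 102 mm tall. Origin at the centre of its underside.
- ramekin: Bystander, leave where it is: small round ramekin bowl, 84 mm across, 45 mm tall. Origin at the centre of its underside.
- mug: Bystander, leave where it is: mug, 76 mm across, 85 mm tall. Origin at the centre of its underside.
- pepper: Bystander, leave where it is: small jar with a steel cap, 40 mm across, 90 mm tall. Origin at the centre of its underside.
Things that resemble listed ones, but are neither listed nor needed, are in the scene too. Several things have the shape of the board; the one meant has the colours described above.

How it is judged:
On the way, in this order (a step that is already met when the one before it is completed fails the run):
1. the swing arm is turned to the left, past straight out by 18 degrees or more (angle below 1.25) (value of joint swing_arm below 1.25 rad), for 0.2 s.
2. the board is fully down in the slot (z of board in the frame of stand below 0.0235 m and x of board in the frame of stand between -0.008 and 0.008 m and y of board in the frame of stand between -0.018 and 0.018 m and angle between the y axis of board and the y axis of stand, either way round below 0.09 rad and angle between board's own z axis and vertical below 0.1 rad), for 0.2 s.
At the end, for the whole second after the job is handed in: The board stands in the slot of the stand, its underside less than 23.5 mm above the sill (floor at 20), within 8 mm (x) and 18 mm (y) of the stand's middle, faces within 5 degrees of the slot, within 6 degrees of upright, at rest and released; the swing arm's angle is below 1.25 rad (all of step 2 and value of joint swing_arm below 1.25 rad and linear speed of board below 0.03 m/s and contact force between the fingers and board below 0.1 N); the robot touches nothing.
It fails at once if a bystander (timer, jar, reamer, ramekin, mug or pepper jar) is moved more than 30 mm or tipped over (distance of any of timer, jar, reamer, ramekin, mug, pepper from where it was at the start of the episode above 0.03 m or angle between any of timer, jar, reamer, ramekin, mug, pepper's own z axis and vertical above 0.5 rad).
It also fails if it takes over 72 s, if anything falls off the work surface, if the arm or the gripper's body presses on something with over 40 N, if the wrist force passes 120 N, or if a joint passes its speed limit or range.

ROBOT

A 7-joint arm with a two-finger parallel gripper is mounted at the origin on the work surface. World frame = base frame: x ahead of the robot, y to its left, z up, the work surface at z = 0. Lengths are in m, angles in rad, forces in N, time in s.
With the tool pointing down it reaches from about 0.4 to 0.9 m from the base axis. Payload 5.5 kg.
Tool frame: the origin (TCP) lies midway between the tips of the shut fingers; the grasp point (between the pads) lies 19 mm behind it; z points along the fingers, y is the line along which they close (so a half turn about z gives the same grasp; the last joint's range is limited). The gripper opens to 85 mm and grips with 20 to 120 N. Pads are 22 mm wide; open, the fingers measure 114 mm over their backs; the gripper's body (76 mm by 85 mm) begins 54 mm behind the grasp point. The pads swing forward as they close: fully open they stand 13 mm farther back than shut.
Start: joints at [1.464, 0.501, -0.427, 1.55, 0.221, 1.138, -0.21], TCP at [0.235, -0.606, 0.231] pointing down, gripper open.
Joint ranges: [-2.88, 2.88], [-0.31, 2.03], [-1.54, 1.56], [0.2, 2.42], [-1.41, 4.55], [0.19, 2.02], [-2.57, 2.57]. Speed limits (rad/s): [2.57, 2.57, 3.14, 3.14, 3.14, 3.14, 3.14].

INTERFACE

Orientations are given as [roll, pitch, yaw] about the fixed x, y, z axes, in that order (R = Rz(yaw) Ry(pitch) Rx(roll)).
In Python, from cell import bot, vision, spotter gives the robot as it stands.
- The arm moves only by the tool apply_moves, never from a script. Its argument "deltas" is a list of rows, each a list of 5 numbers: the closure, from 0 (fully open) to 1 (shut), then the shift along the tool's x, y, z in cm, then the turn about the tool's z in rad. A call has 1 to 20 rows; each row shifts and turns the commanded pose from where the row before left it, along the tool's axes as they then stand; what a row does not reach is not made up. A row lasts 1/12 s, in which the tool goes at most 41.7 mm and 7.16 degrees, less where a joint would pass 70% of its speed; a pose out of reach is approached as far as the arm can. A call with a gripper value outside its range is refused whole. The fingers move at their own pace and stop on an object; "grip_force" is the grip in N (left out, the last holds). Time passes only in rows, so rows that do not move let the fingers close. It gives the time, the measured TCP pose, the force, the opening and the grip force at its end, in the units of the state.
- bot.get_state(): the state, without advancing time (a new reading comes with each control period).
- vision.grab_frame(name): name is "scene" or "side" or "wrist"; returns a dict with "color" (420x560x3 uint8, red, green, blue), "mtx" (3x3 intrinsics, pixels), "extrinsics" (4x4, takes a point from world to camera coordinates); the wrist camera has in their place "tool_from_camera" (4x4, takes a point from camera to tool coordinates, whose origin is the TCP and whose axes are the flange's). Camera axes: x right, y down, z forward; pixel columns grow to the right and rows downward; lengths in m; the calibration is good to about 2 mm. A picture is of the moment at which its call begins: read the wrist's pose just before it. There is no depth.
- bot.hand_in(): hands the job in; it is judged then, once.
Trained networks look in the newest picture that a camera, given by its name, has taken for a name from the list of things; names that differ only in an ending like _2 or _b are one class to them, and where a whole thing is asked for, a point or a joint stands for the part that bears it (a point fixed in the world has none). Each returns a list of dicts, best first, with "confidence" (0 to 1); they miss things now and then, are a little off and sometimes report something else, mostly with a low value. They report only what shows in the picture. A call takes as long as a camera call. They do not tell look-alikes from the thing itself.
- spotter.search_frame(thing, camera): "extent" ([left, top, right, bottom] in pixels, round what is visible of it).
The state is a dict: "t": time; "joint_pos": joint angles; "qd": joint speeds; "joint_efforts": joint torques, N m; "tcp_pos": TCP position; "ee_rot": TCP orientation; "contact_force": force on the tool from outside, world axes, zero at the start; "moment": the same for the moment, N m; "width": finger opening in m; "gripper_force": force on a finger pad.
Only numpy, scipy, OpenCV 4.12 (cv2) and the standard library are available. Lean on these libraries where they do the work, as an engineer would, in place of code of your own. Each camera call takes 0.05 s, during which the arm holds its last target. There are 200 camera calls.

## Working session

There is one attempt and no reset: what is moved stays moved. The work goes in short steps, Python scripts to look and compute and a tool call to move; the robot and the scene stay as the last step left them, time stands still between calls to the robot, and variables do not carry over. Pictures are saved under pics/ and viewed, at most 13 in all, crops included, and the job is handed in when it is done.

Besides the shell and the picture viewer there is one more tool, called after "Call:" by a JSON object that holds its "fn" and its "kwargs". apply_moves: Moves the arm, as the interface text tells. Its arguments: {"type":"object","properties":{"deltas":{"type":"array","items":{"type":"array","items":{"type":"number"}}},"grip_force":{"type":"number"}},"required":["deltas"]}

```bash
ls; mkdir -p pics; python3 - <<'E'
from cell import bot,vision,spotter
import cv2,json,numpy as np
s=bot.get_state();print({k:np.round(v,3).tolist() for k,v in s.items()})
for c in ["scene","side"]:
    f=vision.grab_frame(c);cv2.imwrite(f"pics/{c}0.png",f["color"][:,:,::-1])
    print(c,np.round(f["mtx"],1).tolist(),np.round(f["extrinsics"],4).tolist())
    for n in ["board","drainer","stand","wall_end","swing_arm","timer","jar","reamer","ramekin","mug","pepper"]:
        print(n,[(np.round(d["extent"]).astype(int).tolist(),round(d["confidence"],2)) for d in spotter.search_frame(n,c)[:4]])
E
```

```text
pics
{'t': 0.0, 'joint_pos': [1.464, 0.502, -0.427, 1.551, 0.221, 1.138, -0.21], 'qd': [0.001, 0.001, -0.0, -0.0, -0.001, 0.001, -0.002], 'joint_efforts': [0.0, -56.951, -5.816, -28.094, 0.011, 0.012, 0.0], 'tcp_pos': [0.235, -0.605, 0.23], 'ee_rot': [-3.14, -0.0, 0.37], 'contact_force': [-0.697, -0.789, -0.457], 'moment': [-0.017, 0.023, -0.058], 'gripper_force': 0.0, 'width': 0.086}
scene [[506.5, 0.0, 276.9], [0.0, 506.5, 217.7], [0.0, 0.0, 1.0]] [[0.3118, 0.9501, 0.0115, -0.0935], [0.6564, -0.2066, -0.7256, -0.2867], [-0.687, 0.2338, -0.688, 1.8398], [0.0, 0.0, 0.0, 1.0]]
board [([213, 251, 244, 317], 0.94), ([191, 205, 207, 270], 0.75), ([162, 165, 187, 215], 0.72), ([147, 283, 182, 312], 0.72)]
drainer [([177, 229, 224, 280], 0.81), ([133, 215, 172, 253], 0.41)]
stand [([300, 203, 364, 253], 0.57)]
wall_end [([336, 172, 497, 294], 0.9)]
swing_arm [([337, 174, 453, 214], 0.87)]
timer [([246, 203, 269, 224], 0.89), ([368, 170, 388, 204], 0.65)]
jar [([262, 249, 292, 289], 0.95), ([368, 172, 384, 202], 0.34)]
reamer [([369, 172, 384, 202], 0.75)]
ramekin [([148, 281, 180, 309], 0.88), ([133, 212, 169, 252], 0.51)]
mug [([131, 213, 171, 254], 0.59)]
pepper [([331, 252, 347, 284], 0.88)]
side [[498.2, 0.0, 282.2], [0.0, 498.2, 207.8], [0.0, 0.0, 1.0]] [[-0.9138, -0.406, -0.0081, 0.4395], [-0.2066, 0.4819, -0.8515, 0.202], [0.3496, -0.7765, -0.5242, 0.9708], [0.0, 0.0, 0.0, 1.0]]
board [([299, 140, 336, 192], 0.79), ([377, 155, 430, 205], 0.66), ([231, 142, 277, 190], 0.64)]
drainer [([286, 172, 350, 205], 0.73), ([196, 224, 278, 296], 0.36)]
stand [([197, 226, 278, 294], 0.7)]
wall_end [([12, 178, 245, 325], 0.64)]
swing_arm [([68, 189, 248, 240], 0.78)]
timer [([314, 213, 335, 240], 0.9)]
jar [([226, 177, 257, 222], 0.79)]
reamer [([228, 304, 262, 352], 0.82)]
ramekin [([273, 144, 295, 168], 0.57)]
mug [([344, 145, 378, 184], 0.85)]
pepper [([180, 208, 198, 246], 0.78), ([65, 190, 246, 239], 0.63)]
```

View pics/scene0.png

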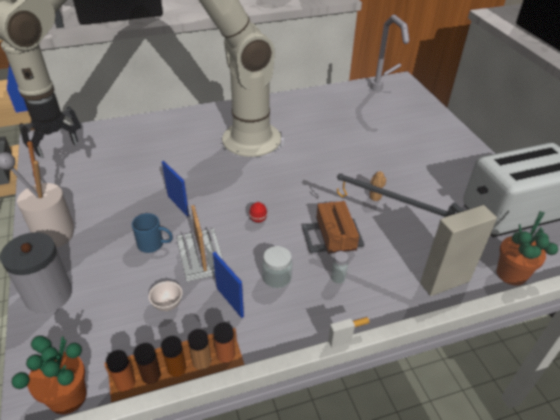

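View pics/side0.png

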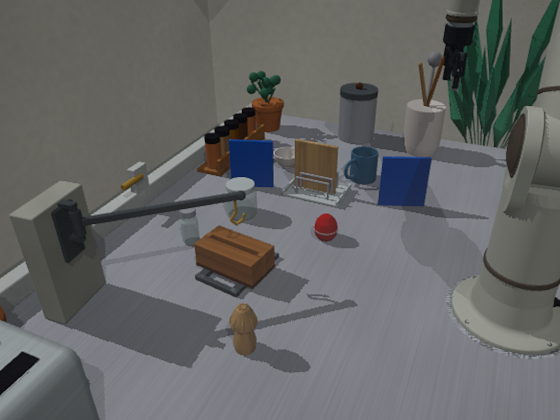

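Candidates for the board in the scene picture are the wooden slab at (199,237) in the wire drainer, a blue slab at (176,188) and a blue slab at (228,284). The wooden one fits the description. The side picture shows it at (317,165), the stand at (235,258), and the swing arm running from (75,220) to (243,196). I'll check the choice in a close crop.

```bash
cat > h.py <<'E'
import numpy as np,cv2
from cell import bot,vision,spotter
def ray(f,u,v):
    E=f["extrinsics"];R,t=E[:3,:3],E[:3,3]
    d=R.T@np.linalg.solve(f["mtx"],[u,v,1]);return -R.T@t,d
def onz(f,u,v,z):
    o,d=ray(f,u,v);return (o+d*(z-o[2])/d[2])
def proj(f,P):
    E=f["extrinsics"];p=np.atleast_2d(P)@E[:3,:3].T+E[:3,3];q=p@f["mtx"].T;return q[:,:2]/q[:,2:]
E
python3 - <<'E'
from h import *
F={c:vision.grab_frame(c) for c in ["scene","side"]}
b=dict(scene=dict(timer=[246,203,269,224],jar=[262,249,292,289],reamer=[369,172,384,202],ramekin=[148,281,180,309],mug=[131,213,160,254],pepper=[331,252,347,284],stand=[316,203,358,251],board=[191,205,207,270]),
 side=dict(timer=[314,213,335,240],jar=[226,177,257,222],reamer=[228,304,262,352],ramekin=[273,144,295,168],mug=[350,145,378,184],pepper=[180,208,198,246],stand=[197,229,274,281],board=[295,140,338,192]))
H=dict(timer=.033,jar=.044,reamer=.05,ramekin=.022,mug=.042,pepper=.045,stand=.035,board=.078)
for n in H:
    r=[onz(F[c],(b[c][n][0]+b[c][n][2])/2,(b[c][n][1]+b[c][n][3])/2,H[n])[:2].round(3) for c in F]
    print(n,*r)
f=F
A=cv2.resize(f["scene"]["color"][190:290,170:370],None,fx=4,fy=3,interpolation=3)
def crop(c,x,y,w,h,s): return cv2.resize(F[c]["color"][y:y+h,x:x+w],None,fx=s,fy=s,interpolation=3)
t=np.hstack([crop("scene",160,195,80,58+32,5)[:300],crop("scene",300,195,80,60,5)])
t=np.hstack([crop("scene",165,198,80,60*5//4,4),crop("scene",300,198,80,75,4)])
u=np.hstack([crop("side",280,135,80,75,4),crop("side",190,220,95,75,4)[:, :320]])
cv2.imwrite("pics/crop1.png",np.vstack([t,u])[:,:,::-1])
E
```

```text
timer [ 0.422 -0.101] [ 0.413 -0.093]
jar [ 0.654 -0.117] [ 0.642 -0.11 ]
reamer [0.435 0.281] [0.424 0.287]
ramekin [ 0.632 -0.413] [ 0.663 -0.424]
mug [ 0.416 -0.428] [ 0.413 -0.425]
pepper [0.701 0.04 ] [0.694 0.05 ]
stand [0.548 0.101] [0.551 0.09 ]
board [ 0.512 -0.292] [ 0.511 -0.296]
```

View pics/crop1.png

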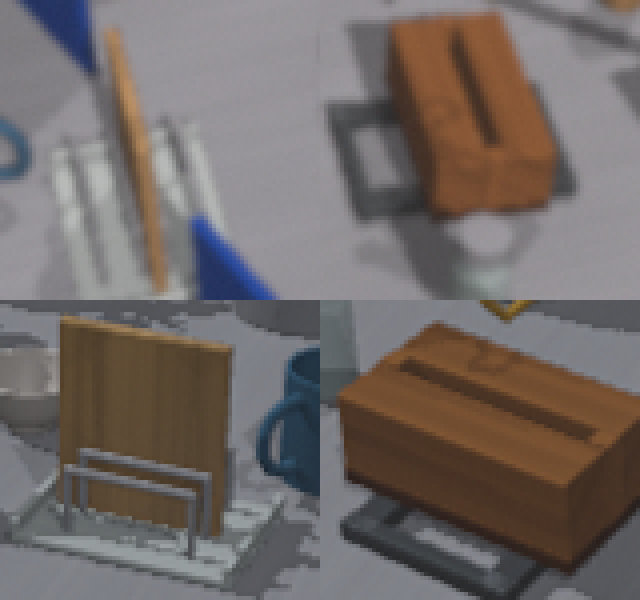

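The crop confirms the light wooden slab standing between the drainer's hoops. It also shows the block's slot, from side (210,237) to (259,254). Next I'll work out the swing arm and slot geometry.

```bash
python3 - <<'E'
from h import *
F={c:vision.grab_frame(c) for c in ["scene","side"]}
S,D=F["scene"],F["side"]
print("arm scene", [onz(S,*p,.2)[:3].round(3) for p in [(340,179),(448,211)]])
print("arm side", [onz(D,*p,.2)[:3].round(3) for p in [(242,195),(85,217)]])
print("board top side",[onz(D,*p,.148).round(3) for p in [(296,140.5),(337.5,148)]])
print("board top scene near",onz(S,192.5,206,.148).round(3))
sl=[onz(D,*p,.07) for p in [(210,237),(259,254)]];print("slot side",np.round(sl,3))
print("slot scene",[onz(S,*p,.07).round(3) for p in [(334,205),(343,234)]])
print("block top scene",[onz(S,*p,.07).round(3) for p in [(317,203),(345,202),(359,236),(329,240)]])
print("rails scene",[onz(S,*p,.012).round(3) for p in [(303,224),(310,250),(362,244)]])
print("wall scene top",[onz(S,*p,.24).round(3) for p in [(437,221),(487,208)]])
E
```

```text
arm scene [array([0.531, 0.1  , 0.2  ]), array([0.729, 0.309, 0.2  ])]
arm side [array([0.518, 0.105, 0.2  ]), array([0.743, 0.287, 0.2  ])]
board top side [array([ 0.566, -0.283,  0.148]), array([ 0.45 , -0.281,  0.148])]
board top scene near [ 0.461 -0.292  0.148]
slot side [[0.608 0.095 0.07 ]
 [0.484 0.108 0.07 ]]
slot scene [array([0.493, 0.112, 0.07 ]), array([0.61 , 0.089, 0.07 ])]
block top scene [array([0.469, 0.067, 0.07 ]), array([0.49 , 0.148, 0.07 ]), array([0.631, 0.128, 0.07 ]), array([0.62 , 0.043, 0.07 ])]
rails scene [array([0.485, 0.021, 0.012]), array([0.589, 0.003, 0.012]), array([0.612, 0.153, 0.012])]
wall scene top [array([0.787, 0.233, 0.24 ]), array([0.784, 0.373, 0.24 ])]
```

Call:
{"fn": "apply_moves", "kwargs": {"deltas": [[0.3,0,0,-2,0.074],[0.6,0,0,-2,0.074],[1,0,0,-2,0.074],[1,0,0,-2,0.074],[1,0,0,-2,0.074],[1,1.8,-2.1,0,0],[1,1.8,-2.1,0,0],[1,1.8,-2.1,0,0],[1,1.8,-2.1,0,0],[1,1.8,-2.1,0,0],[1,1.8,-2.1,0,0],[1,1.8,-2.1,0,0],[1,1.8,-2.1,0,0],[1,1.8,-2.1,0,0],[1,1.8,-2.1,0,0],[1,1.8,-2.1,0,0],[1,1.8,-2.1,0,0],[1,1.8,-2.1,0,0],[1,1.8,-2.1,0,0],[1,0,0,0,0]]}}

```text
t: 3.07
tcp_pos: [0.4914, -0.3053, 0.3319]
ee_rot: [-3.139, -0.003, 0.009]
contact_force: [-0.2, 0.0, 0.2]
width: -0.0003
gripper_force: 0.0
```

```bash
cat >> h.py <<'E'
from scipy.spatial.transform import Rotation as Ro
def wrist():
    s=bot.get_state();f=vision.grab_frame("wrist")
    T=np.eye(4);T[:3,:3]=Ro.from_euler("xyz",s["ee_rot"]).as_matrix();T[:3,3]=s["tcp_pos"]
    f["extrinsics"]=np.linalg.inv(T@f["tool_from_camera"]);return s,f
E
python3 - <<'E'
from h import *
s,f=wrist();np.savez("w1.npz",**{k:f[k] for k in["color","mtx","extrinsics"]})
print(np.round(s["tcp_pos"],3),np.round(s["ee_rot"],3),np.round(f["tool_from_camera"],3).tolist(),s["width"])
print(spotter.search_frame("board","wrist"),proj(f,[[.45,-.29,.148],[.57,-.29,.148]]))
cv2.imwrite("pics/w1.png",f["color"][:,:,::-1])
E
```

```text
[ 0.491 -0.305  0.332] [-3.139e+00 -3.000e-03  9.000e-03] [[-0.0, -0.946, -0.324, 0.083], [1.0, -0.001, 0.001, -0.0], [-0.001, -0.324, 0.946, -0.143], [0.0, 0.0, 0.0, 1.0]] -0.00028207120701905067
[{'extent': [269.3, 85.8, 281.8, 214.1], 'confidence': 0.75}, {'extent': [241.0, 0.2, 266.1, 38.3], 'confidence': 0.57}] [[269.63544171 217.6716379 ]
 [268.91767653  89.76801894]]
```

View pics/w1.png

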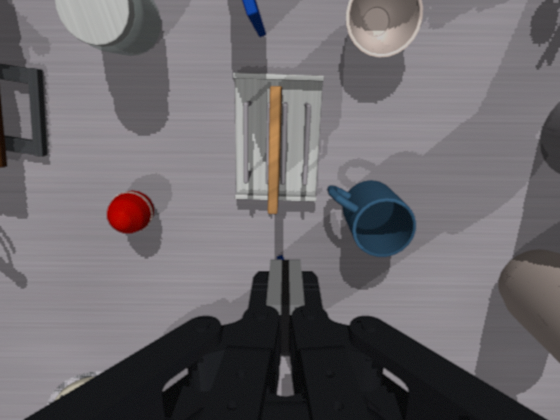

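The wrist picture shows the board's top edge from (276,86) to (273,213), with the drainer around it, the timer at (130,212) and the mug at (380,220).

```bash
python3 - <<'E'
from h import *
f=dict(np.load("w1.npz"))
hsv=cv2.cvtColor(f["color"],cv2.COLOR_RGB2HSV)
m=((hsv[...,0]>8)&(hsv[...,0]<24)&(hsv[...,1]>90)&(hsv[...,2]>60)).astype(np.uint8);m[:75]=0;m[225:]=0;m[:,:255]=0;m[:,300:]=0
ys=np.arange(92,208,12)
for y in ys:
    x=np.where(m[y])[0];print(y,x.min(),x.max(),[onz(f,u,y,.148)[:2].round(4).tolist() for u in (x.min()-.5,x.max()+.5)])
yy=np.where(m.any(1))[0];print(yy.min(),yy.max(),[onz(f,274,v,.148)[:2].round(4) for v in (yy.min()-.5,yy.max()+.5)])
print("cam",np.linalg.inv(f["extrinsics"])[:3,3])
print("tray corners",[onz(f,*p,.019).round(3) for p in [(234,74),(323,77),(316,200),(236,198)]])
print("lips tray",[onz(f,*p,.008).round(3) for p in [(234,74),(323,77),(316,200),(236,198)]])
E
```

```text
92 270 280 [[0.5681, -0.2905], [0.5682, -0.3002]]
104 270 281 [[0.558, -0.2904], [0.5581, -0.3011]]
116 270 280 [[0.5476, -0.2904], [0.5477, -0.3003]]
128 269 280 [[0.537, -0.2894], [0.5371, -0.3003]]
140 269 280 [[0.5262, -0.2894], [0.5263, -0.3004]]
152 269 279 [[0.5151, -0.2893], [0.5152, -0.2995]]
164 269 279 [[0.5038, -0.2892], [0.5039, -0.2995]]
176 269 279 [[0.4922, -0.2891], [0.4923, -0.2996]]
188 269 277 [[0.4804, -0.2891], [0.4805, -0.2977]]
200 268 277 [[0.4683, -0.288], [0.4684, -0.2977]]
86 213 [array([ 0.5736, -0.2945]), array([ 0.4544, -0.2943])]
cam [ 0.57395934 -0.30450398  0.47483305]
tray corners [array([ 0.586, -0.242,  0.019]), array([ 0.584, -0.35 ,  0.019]), array([ 0.427, -0.347,  0.019]), array([ 0.429, -0.239,  0.019])]
lips tray [array([ 0.586, -0.241,  0.008]), array([ 0.584, -0.351,  0.008]), array([ 0.424, -0.348,  0.008]), array([ 0.426, -0.237,  0.008])]
```

Call:
{"fn": "apply_moves", "kwargs": {"deltas": [[1,1.1,-3.45,0,0],[1,1.1,-3.45,0,0],[1,1.1,-3.45,0,0],[1,1.1,-3.45,0,0],[1,1.1,-3.45,0,0],[1,1.1,-3.45,0,0],[1,1.1,-3.45,0,0],[1,1.1,-3.45,0,0],[1,1.1,-3.45,0,0],[1,1.1,-3.45,0,0],[1,1.1,-3.45,0,0],[1,1.1,-3.45,0,0],[1,0,0,0,0]]}}

```text
t: 4.25
tcp_pos: [0.6191, 0.11, 0.3313]
ee_rot: [-3.136, -0.0, 0.008]
contact_force: [-0.0, 0.6, 1.5]
width: 0.0001
gripper_force: 0.0
```

```bash
python3 - <<'E'
from h import *
s,f=wrist();F={c:vision.grab_frame(c) for c in ["scene","side"]}
print(np.round(s["tcp_pos"],3),np.round(s["ee_rot"],3))
cv2.imwrite("pics/v2.png",cv2.resize(np.hstack([F["scene"]["color"],F["side"]["color"]]),(800,300),interpolation=3)[:,:,::-1])
P=np.array([.757,.303,.2]);T=P+.3*np.array([-.745,-.667,0])
for c in F: print(c,proj(F[c],[P,T]).round())
E
```

```text
[0.619 0.11  0.331] [-3.136 -0.     0.008]
scene [[452. 219.]
 [341. 179.]]
side [[ 72. 220.]
 [235. 193.]]
```

View pics/v2.png

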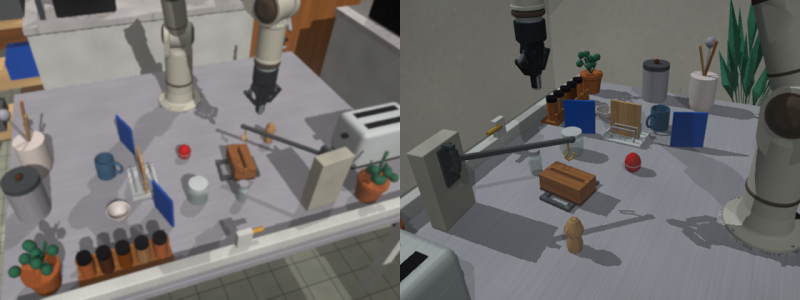

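The picture shows the gripper above the scene on the wall side of the iron bar. In the scene view the bar runs from (325,152) to (242,127), which matches the geometry I estimated.

Call:
{"fn": "apply_moves", "kwargs": {"deltas": [[1,0.1,0,3,0],[1,0.1,0,3,0],[1,0.1,0,3,0],[1,0.1,0,3,0],[1,0,0,3,0],[1,0,0,1,0],[1,0,0,0,0]]}}

```text
t: 4.98
tcp_pos: [0.6212, 0.0982, 0.1682]
ee_rot: [3.139, 0.006, -0.004]
contact_force: [-0.5, -0.3, -0.3]
width: -0.0002
gripper_force: 0.0
```

Call:
{"fn": "apply_moves", "kwargs": {"deltas": [[1,-1.2,-1.3,0,0],[1,-1.2,-1.3,0,0],[1,-1.35,-1.9,0,0],[1,-1.35,-1.9,0,0],[1,-1.35,-1.9,0,0],[1,-1.35,-1.9,0,0],[1,-0.6,-2.4,0,0],[1,-0.6,-2.4,0,0],[1,-0.6,-2.4,0,0],[1,0.2,-2.1,0,0],[1,0.2,-2.1,0,0],[1,0.2,-2.1,0,0],[1,0.2,-2.1,0,0],[1,0.9,-1.8,0,0],[1,0.9,-1.8,0,0],[1,0.9,-1.8,0,0],[1,0.9,-1.8,0,0],[1,0,0,0,0],[1,0,0,0,0]]}}

```text
t: 6.57
tcp_pos: [0.5721, 0.4327, 0.1734]
ee_rot: [-3.14, -0.002, -0.0]
contact_force: [-0.3, -0.2, -0.9]
width: -0.0003
gripper_force: 0.0
```

```bash
python3 - <<'E'
from h import *
F={c:vision.grab_frame(c) for c in ["scene","side"]}
cv2.imwrite("pics/v3.png",cv2.resize(np.hstack([F["scene"]["color"],F["side"]["color"]]),(800,300),interpolation=3)[:,:,::-1])
E
```

```text
(no output)
```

View pics/v3.png

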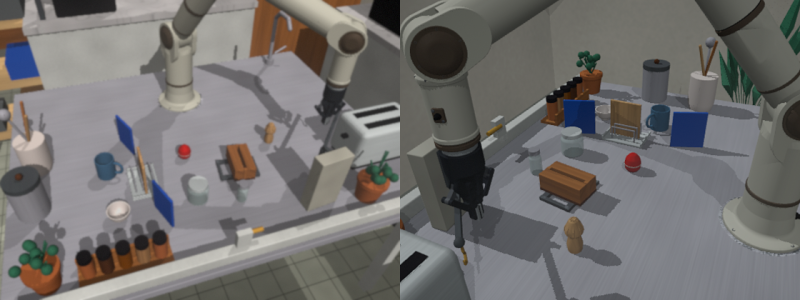

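The bar is now on the far left, with its tip at about (460,248) in the right-hand (side) half. The bystanders haven't moved. Next I'll back off, rise, and look down at the stand.

Call:
{"fn": "apply_moves", "kwargs": {"deltas": [[1,-1.3,1.5,0,0],[1,-1.3,1.5,0,0],[1,0,0,-3.2,0],[1,0,0,-3.2,0],[1,0,0,-3.2,0],[1,0,0,-3.2,0],[1,0,0,-3.2,0],[1,-0.2,3.4,0,0],[1,-0.2,3.4,0,0],[1,-0.2,3.4,0,0],[1,-0.2,3.4,0,0],[1,-0.2,3.4,0,0],[1,-0.2,3.4,0,0],[1,-0.2,3.4,0,0],[1,-0.2,3.4,0,0],[1,-0.2,3.4,0,0],[1,0,0,0,0],[1,0,0,0,0]]}}

```text
t: 8.17
tcp_pos: [0.5268, 0.0917, 0.3318]
ee_rot: [3.139, -0.001, -0.007]
contact_force: [0.5, 0.5, 0.3]
width: 0.0002
gripper_force: 0.0
```

```bash
python3 - <<'E'
from h import *
s,f=wrist();np.savez("w2.npz",**{k:f[k] for k in["color","mtx","extrinsics"]})
print(np.round(s["tcp_pos"],4),np.round(s["ee_rot"],3),np.linalg.inv(f["extrinsics"])[:3,3].round(3))
d=vision.grab_frame("side");print("bar",spotter.search_frame("swing_arm","side")[:1])
cs=proj(f,[[.55,.1,.07]])[0];print(cs)
x,y=[int(max(0,q)) for q in (cs[0]-100,cs[1]-100)];print(x,y)
cv2.imwrite("pics/w2.png",cv2.resize(f["color"][y:y+200,x:x+200],(600,600),interpolation=3)[:,:,::-1])
cv2.imwrite("/tmp/s.png",d["color"][:,:,::-1]);S=vision.grab_frame("scene");print(spotter.search_frame("swing_arm","scene")[:1])
E
```

```text
[0.5268 0.0917 0.3318] [ 3.139e+00 -1.000e-03 -7.000e-03] [0.61  0.092 0.475]
bar [{'extent': [67.8, 209.4, 96.0, 370.5], 'confidence': 0.86}]
[276.9401645  139.73474734]
176 39
[{'extent': [444.4, 150.5, 479.0, 216.3], 'confidence': 0.54}]
```

View pics/w2.png

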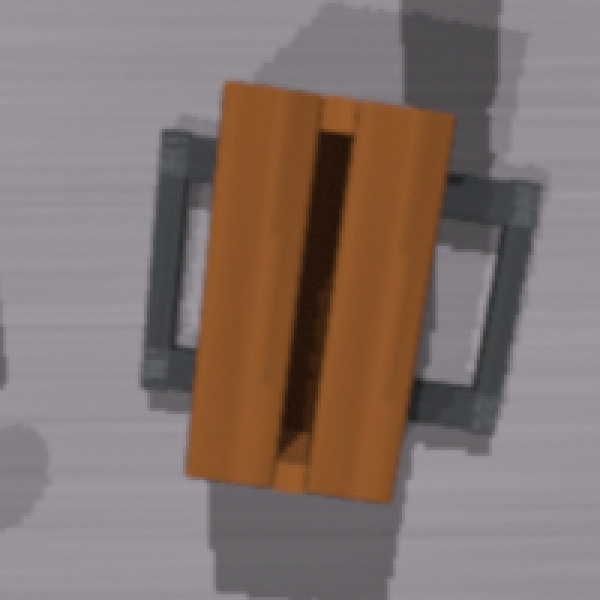

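The crop shows the slot clear. Its corners are (320,131), (355,133), (310,462) and (277,460) in the crop, which spans 3x from (176,39). The block looks slightly off the middle of the rails.

```bash
python3 - <<'E'
from h import *
f=dict(np.load("w2.npz"))
g=lambda p,z:onz(f,176+p[0]/3-.33,39+p[1]/3-.33,z)[:2]
def rep(n,c,z):
    P=np.array([g(p,z) for p in c]);tl,tr,br,bl=P
    top,bot=(tl+tr)/2,(bl+br)/2;d=top-bot
    print(n,"cen",P.mean(0).round(4),"len",np.linalg.norm(d).round(4),"wid",np.linalg.norm(tl-tr).round(4),np.linalg.norm(bl-br).round(4),"yaw",np.arctan2(d[1],d[0]).round(4))
rep("slot",[(320,131),(354,133),(310,462),(277,460)],.069)
rep("block",[(224,80),(455,113),(390,502),(187,476)],.07)
rep("rails",[(162,130),(542,183),(492,433),(141,388)],.012)
S=vision.grab_frame("scene");P=np.array([.757,.303])
for u in (447,476):
    q=onz(S,u,151,.2)[:2];d=q-P;print("tip",q.round(3),np.linalg.norm(d).round(3),"ang",np.arctan2(-d[0],d[1]).round(3))
D=vision.grab_frame("side")
for p in ((72,365),(90,365)):
    q=onz(D,*p,.15)[:2];d=q-P;print("hook?",q.round(3),np.linalg.norm(d).round(3),np.arctan2(-d[0],d[1]).round(3))
E
```

```text
slot cen [0.5493 0.0961] len 0.1251 wid 0.0123 0.0132 yaw -0.144
block cen [0.5495 0.0965] len 0.1486 wid 0.0831 0.082 yaw -0.1425
rails cen [0.5476 0.0876] len 0.1092 wid 0.1591 0.1584 yaw -0.1469
tip [0.505 0.446] 0.29 ang 1.054
tip [0.53  0.527] 0.318 ang 0.792
hook? [0.558 0.528] 0.301 0.725
hook? [0.535 0.518] 0.309 0.801
```

Call:
{"fn": "apply_moves", "kwargs": {"deltas": [[1,-0.12,3.51,0,0.015],[0.8,-0.12,3.51,0,0],[0.5,-0.12,3.51,0,0],[0.2,-0.12,3.51,0,0],[0.1,-0.12,3.51,0,0],[0.1,-0.12,3.51,0,0],[0.1,-0.12,3.51,0,0],[0.1,-0.12,3.51,0,0],[0.1,-0.12,3.51,0,0],[0.1,-0.12,3.51,0,0],[0.1,-0.12,3.51,0,0],[0.1,0,0,3,0],[0.1,0,0,3,0],[0.1,0,0,3,0],[0.1,0,0,0,0],[0.1,0,0,0,0]]}}

```text
t: 9.85
tcp_pos: [0.5079, -0.2888, 0.24]
ee_rot: [-3.139, 0.003, -0.014]
contact_force: [-0.4, 0.1, 0.8]
width: 0.0772
gripper_force: 0.0
```

Call:
{"fn": "apply_moves", "kwargs": {"deltas": [[0.1,0.6,0.5,0,0.008],[0.1,0,0,2.5,0],[0.1,0,0,2.5,0],[0.1,0,0,2.5,0],[0.1,0,0,2.5,0],[0.1,0,0,2,0],[0.1,0,0,1.1,0],[0.1,0,0,0,0],[0.1,0,0,0,0]]}}

```text
t: 10.6
tcp_pos: [0.5159, -0.2956, 0.1117]
ee_rot: [3.141, -0.002, -0.023]
contact_force: [0.1, -0.2, 0.5]
width: 0.0768
gripper_force: 0.0
```

```bash
python3 - <<'E'
from h import *
q=[bot.get_state() for _ in range(3)]
for s in q: print(np.round(s["tcp_pos"],4),np.round(s["ee_rot"],4),np.round(s["contact_force"],1))
s,f=wrist();print(np.round(s["tcp_pos"],4));cv2.imwrite("pics/w3.png",f["color"][:,:,::-1])
E
```

```text
[ 0.5159 -0.2956  0.1117] [ 3.1407e+00 -1.8000e-03 -2.3100e-02] [ 0.1 -0.2  0.5]
[ 0.5159 -0.2956  0.1117] [ 3.1407e+00 -1.8000e-03 -2.3100e-02] [ 0.1 -0.2  0.5]
[ 0.5159 -0.2956  0.1117] [ 3.1407e+00 -1.8000e-03 -2.3100e-02] [ 0.1 -0.2  0.5]
[ 0.5159 -0.2956  0.1117]
```

View pics/w3.png

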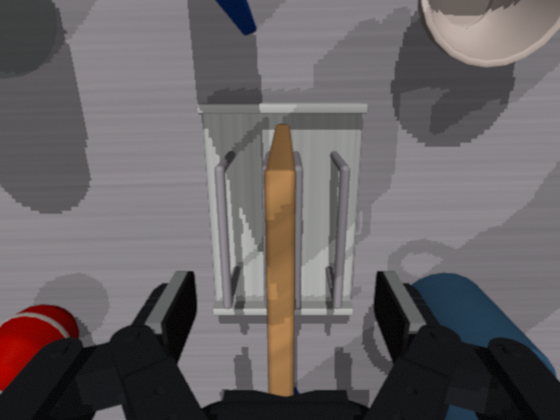

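The board sits centred between the open pads (pads at x≈195 and 375, board at 281), so I'll close and lift.

Call:
{"fn": "apply_moves", "kwargs": {"deltas": [[0.5,0,0,0,0],[0.8,0,0,0,0],[1,0,0,0,0],[1,0,0,0,0],[1,0,0,0,0],[1,0,0,0,0],[1,0,0,0,0],[1,0,0,0,0],[1,0,0,0,0]], "grip_force": 50}}

```text
t: 11.4
tcp_pos: [0.5147, -0.295, 0.1107]
ee_rot: [3.141, -0.0, -0.023]
contact_force: [-0.7, 1.3, 4.0]
width: 0.0098
gripper_force: 49.5
```

Call:
{"fn": "apply_moves", "kwargs": {"deltas": [[1,0,0,-1,0],[1,0,0,-1.5,0],[1,0,0,-2,0],[1,0,0,-2,0],[1,0,0,-2,0],[1,0,0,-2.5,0],[1,0,0,-2.5,0],[1,0,0,-2.5,0],[1,0,0,0,0],[1,0,0,0,0],[1,0,0,0,0]]}}

```text
t: 12.32
tcp_pos: [0.5137, -0.295, 0.2697]
ee_rot: [-3.141, 0.001, -0.023]
contact_force: [0.1, -0.7, -2.1]
width: 0.0095
gripper_force: 48.9
```

```bash
python3 - <<'E'
from h import *
s,f=wrist();print(np.round(s["tcp_pos"],4),np.round(s["ee_rot"],4),s["width"]);cv2.imwrite("pics/w4.png",f["color"][:,:,::-1]);np.savez("w4.npz",**{k:f[k] for k in["color","mtx","extrinsics","tool_from_camera"]})
hsv=cv2.cvtColor(f["color"],cv2.COLOR_RGB2HSV)
m=((hsv[...,0]>8)&(hsv[...,0]<24)&(hsv[...,1]>90)&(hsv[...,2]>60))
for y in range(60,400,20):
    x=np.where(m[y,230:340])[0]+230
    if len(x): print(y,x.min(),x.max(),len(x))
E
```

```text
[ 0.5137 -0.295   0.2697] [-3.1413e+00  1.2000e-03 -2.3300e-02] 0.009452941553490728
140 276 294 19
160 272 297 26
180 270 299 30
200 271 299 29
220 271 299 29
240 271 299 29
260 271 299 29
280 271 299 29
300 271 299 29
320 272 298 27
340 272 298 27
360 273 298 26
380 273 297 25
```

View pics/w4.png

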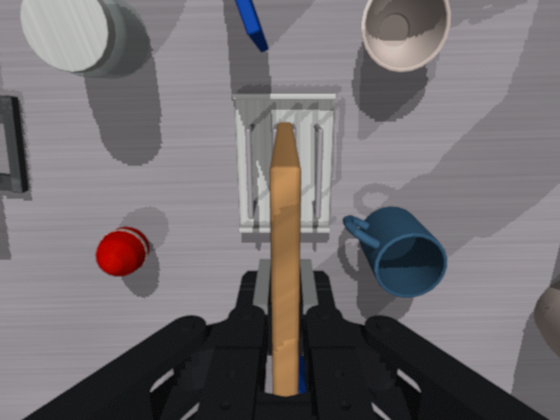

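The board is held upright, with its top edge along x≈285 from row 168 to 393 and its far bottom edge at row 122. Next I'll work out its place in the tool frame.

```bash
python3 - <<'E'
from h import *
f=dict(np.load("w4.npz"));f["extrinsics"]=np.linalg.inv(f["tool_from_camera"])
hsv=cv2.cvtColor(f["color"],cv2.COLOR_RGB2HSV)
m=((hsv[...,0]>8)&(hsv[...,0]<24)&(hsv[...,1]>90)&(hsv[...,2]>60))
print("rows",np.where(m[:,280:290].any(1))[0][[0,-1]])
for y in range(116,136,2):
    x=np.where(m[y,230:340])[0]+230
    if len(x): print(y,x.min(),x.max(),end=";")
b=f["color"][100:200,285].astype(int).sum(1);g=np.diff(b);print("\njumps",[(100+i,g[i]) for i in np.argsort(-abs(g))[:6]])
for v in (167,180,240,300,360,393): print(v,[onz(f,u,v,-.0373)[:2].round(4) for u in (270.5,285,299.5)])
for v in (122,124): print("bottom",v,onz(f,285,v,.1027)[:2].round(4))
E
```

```text
rows [123 396]
124 278 290;126 278 291;128 277 291;130 277 292;132 277 292;134 277 292;
jumps [(np.int64(121), np.int64(-92)), (np.int64(109), np.int64(90)), (np.int64(122), np.int64(-65)), (np.int64(108), np.int64(58)), (np.int64(166), np.int64(47)), (np.int64(113), np.int64(-33))]
167 [array([ 0.0592, -0.0047]), array([ 0.0592, -0.0003]), array([0.0591, 0.0041])]
180 [array([ 0.0551, -0.0048]), array([ 0.0551, -0.0003]), array([0.0551, 0.0041])]
240 [array([ 0.0349, -0.005 ]), array([ 0.0349, -0.0003]), array([0.0349, 0.0044])]
300 [array([ 0.0122, -0.0054]), array([ 0.0122, -0.0003]), array([0.0122, 0.0047])]
360 [array([-0.0136, -0.0057]), array([-0.0136, -0.0003]), array([-0.0137,  0.005 ])]
393 [array([-0.0294, -0.0059]), array([-0.0294, -0.0004]), array([-0.0294,  0.0052])]
bottom 122 [ 0.0586 -0.0001]
bottom 124 [ 0.0572 -0.0001]
```

Call:
{"fn": "apply_moves", "kwargs": {"deltas": [[1,0,0,0,0.06],[1,0,0,0,0.06],[1,0,-1.2,0,0],[1,-0.1,-2,0,0],[1,-0.2,-3,0,0],[1,-0.2,-3.2,0,0],[1,-0.2,-3.2,0,0],[1,-0.2,-3.2,0,0],[1,-0.2,-3.2,0,0],[1,-0.2,-3.2,0,0],[1,-0.2,-3.2,0,0],[1,-0.2,-3.2,0,0],[1,-0.2,-3.2,0,0],[1,-0.2,-3,0,0],[1,-0.1,-2.4,0,0],[1,0,-1.2,0,0],[1,0,0,2,0],[1,0,0,2.5,0],[1,0,0,2,0],[1,0,0,0,0]]}}

```text
t: 14.03
tcp_pos: [0.5438, 0.0868, 0.2005]
ee_rot: [3.139, 0.009, -0.142]
contact_force: [-1.1, -0.2, -2.0]
width: 0.0096
gripper_force: 48.8
```

Call:
{"fn": "apply_moves", "kwargs": {"deltas": [[1,0,0,0,0],[1,0,0,0,0],[1,0,0,0,0]]}}

```text
t: 14.28
tcp_pos: [0.5485, 0.0882, 0.2068]
ee_rot: [-3.141, -0.002, -0.143]
contact_force: [0.5, -0.9, -1.6]
width: 0.0095
gripper_force: 48.8
```

Call:
{"fn": "apply_moves", "kwargs": {"deltas": [[1,0.06,-0.8,0,0],[1,0,0,0,0],[1,0,0,0,0],[1,0,0,0,0]]}}

```text
t: 14.62
tcp_pos: [0.5494, 0.0962, 0.2058]
ee_rot: [-3.142, -0.001, -0.143]
contact_force: [0.2, 0.5, -1.4]
width: 0.009
gripper_force: 48.8
```

```bash
python3 - <<'E'
from h import *
for _ in range(4):
    s,f=wrist();print(np.round(s["tcp_pos"],4),np.round(s["ee_rot"],4))
cv2.imwrite("pics/w5.png",f["color"][:,:,::-1])
S=vision.grab_frame("side");cv2.imwrite("pics/s5.png",S["color"][:,:,::-1])
np.savez("w5.npz",**{k:f[k] for k in["color","mtx","extrinsics","tool_from_camera"]})
print(proj(f,[[.5493+.06,.0963-.0087,.07],[.5493+.075,.0963-.0107,.07]]))
cv2.imwrite("pics/w5c.png",np.hstack([cv2.resize(f["color"][60:210,210:360],(450,450),interpolation=3),cv2.resize(S["color"][180:330,170:285],(345,450),interpolation=3)])[:,:,::-1])
E
```

```text
[0.5494 0.0962 0.2058] [-3.1415e+00 -8.0000e-04 -1.4260e-01]
[0.5493 0.096  0.2056] [ 3.1415e+00 -5.0000e-04 -1.4290e-01]
[0.5493 0.0959 0.2055] [ 3.1415e+00 -3.0000e-04 -1.4310e-01]
[0.5492 0.0958 0.2054] [ 3.1414e+00 -1.0000e-04 -1.4330e-01]
[[284.35219434 114.84688016]
 [284.11603236  94.07724379]]
```

View pics/w5c.png

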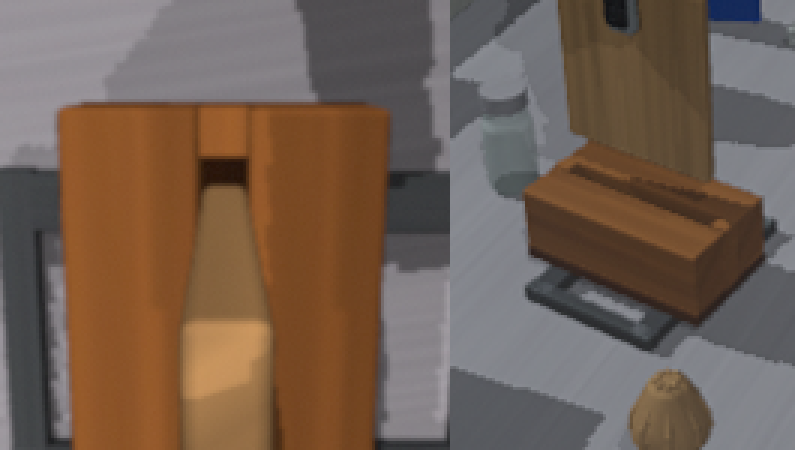

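The crop shows the board's lower end (202–245) centred over the slot (197–249). I'll lower it with force checks.

Call:
{"fn": "apply_moves", "kwargs": {"deltas": [[1,0.08,-0.03,0.5,0],[1,0,0,0.8,0],[1,0,0,0.8,0],[1,0,0,0.6,0],[1,0,0,0.5,0],[1,0,0,0.4,0],[1,0,0,0.4,0],[1,0,0,0.4,0],[1,0,0,0,0]]}}

```text
t: 15.62
tcp_pos: [0.5496, 0.0961, 0.1605]
ee_rot: [3.141, 0.001, -0.143]
contact_force: [-0.3, 0.4, -1.5]
width: 0.0093
gripper_force: 48.9
```

Call:
{"fn": "apply_moves", "kwargs": {"deltas": [[1,0,0,0.5,0],[1,0,0,0.6,0],[1,0,0,0.6,0],[1,0,0,0.6,0],[1,0,0,0.6,0],[1,0,0,0.4,0],[1,0,0,0.2,0],[1,0,0,0,0],[1,0,0,0,0]]}}

```text
t: 16.37
tcp_pos: [0.5501, 0.0962, 0.1263]
ee_rot: [-3.142, 0.0, -0.143]
contact_force: [-0.1, 0.1, 0.3]
width: 0.0094
gripper_force: 48.8
```

Call:
{"fn": "apply_moves", "kwargs": {"deltas": [[1,0,0,0.2,0],[1,0,0,0.15,0],[1,0,0,0.1,0],[1,0,0,0,0],[1,0,0,0,0]]}}

```text
t: 16.78
tcp_pos: [0.5504, 0.0963, 0.1226]
ee_rot: [-3.142, -0.001, -0.143]
contact_force: [-2.3, -0.6, 6.3]
width: 0.0092
gripper_force: 49.8
```

The board is on the slot's floor: the upward force is 6 N at the expected height. I'll release and rise.

Call:
{"fn": "apply_moves", "kwargs": {"deltas": [[0.8,0,0,0,0],[0.6,0,0,0,0],[0.4,0,0,0,0],[0.2,0,0,0,0],[0.2,0,0,0,0],[0.2,0,0,0,0],[0.2,0,0,-1,0],[0.2,0,0,-2,0],[0.2,0,0,-3,0],[0.2,0,0,-3,0],[0.2,0,0,-3,0],[0.2,0,0,-3,0],[0.2,0,0,0,0],[0.2,0,0,0,0],[0.2,0,0,0,0]]}}

```text
t: 18.03
tcp_pos: [0.5498, 0.096, 0.272]
ee_rot: [3.141, -0.0, -0.143]
contact_force: [0.2, -0.3, -0.6]
width: 0.0686
gripper_force: 0.0
```

```bash
python3 - <<'E'
from h import *
s,f=wrist()
print(np.round(s["tcp_pos"],4),s["width"],np.round(s["contact_force"],1))
S=vision.grab_frame("side");C=vision.grab_frame("scene")
for z in(.16,.0):
  print(z)
c,n=np.cos(-.143),np.sin(-.143)
P=[[.5493+a*c,.0963+a*n,.16] for a in(.06,-.06)]
print("side expected top",proj(S,P).round(1),"scene",proj(C,P).round(1))
a=cv2.resize(S["color"][100:400],(400,300*400*420//(560*300)*1 if 0 else 214));b=cv2.resize(C["color"],(400,300))
cv2.imwrite("pics/end.png",np.vstack([np.hstack([cv2.resize(S["color"],(400,300)),b]),np.hstack([cv2.resize(S["color"][170:320,160:360],(400,300),interpolation=3),cv2.resize(f["color"],(400,300))])])[:,:,::-1])
E
```

```text
[0.5498 0.096  0.272 ] 0.06859611383179316 [ 0.2 -0.3 -0.6]
0.16
0.0
side expected top [[208.  199.3]
 [255.6 215.5]] scene [[345.9 209.6]
 [334.3 181. ]]
```

View pics/end.png

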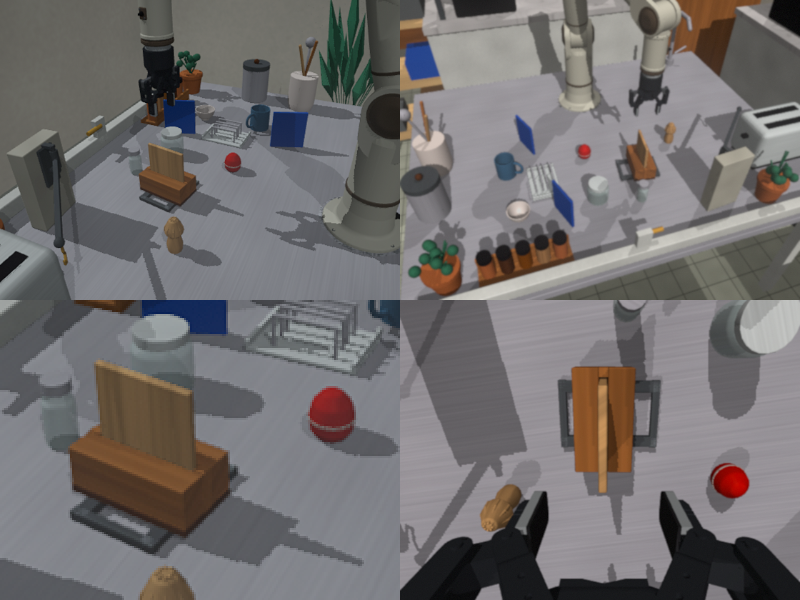

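In the side view the board's top corners are at (208,200) and (257,217). The values expected for a seated board are (208,199) and (256,216), so it is fully down. The gripper is clear, the bar is on the left, and the bystanders haven't moved.

```bash
python3 -c "
from cell import bot
print(bot.hand_in())"
```

```text
the job is handed in; nothing more can be done
None
```

I handed the job in at about 18 s: the swing arm sits at roughly 0.85 rad, and the wooden board rests on the slot's floor, released, with the bystanders where they were. The hand-in returned no verdict.

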